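Bolt the watchmaker's strongbox

ROBOT

A 6-joint arm with a two-finger parallel gripper is mounted at the origin on the work surface. World frame = base frame: x ahead of the robot, y to its left, z up, the work surface at z = 0. Lengths are in m, angles in degrees, forces in N, time in s.
With the tool pointing down it reaches from about 0.4 to 0.825 m from the base axis. Payload 7 kg.
Tool frame: the origin (TCP) lies midway between the tips of the shut fingers; the grasp point (between the pads) lies 19 mm behind it; x points along the fingers, z is the direction in which the jaws open and shut, and the axes are right-handed (so a half turn about x gives the same grasp; the last joint's range is limited). The gripper opens to 88 mm and grips with 3 to 60 N. Pads are 19 mm wide; open, the fingers measure 130 mm over their backs; the gripper's body (78 mm by 193 mm) begins 47 mm behind the grasp point.
Start: joints at [-53.165, 20.546, 0.682, 0, -70.136, -16.507], TCP at [0.234, -0.633, 0.227] pointing down, gripper open.
Joint ranges: [-176.03, 176.03], [-82.01, 121.73], [-58.28, 71.71], [-173.87, 95.51], [-174.79, -0.11], [-173.66, 173.66]. Speed limits (degrees/s): [136.94, 136.94, 172.46, 180, 180, 180].

INTERFACE

Orientations are given as [roll, pitch, yaw] about the fixed x, y, z axes, in that order (R = Rz(yaw) Ry(pitch) Rx(roll)).
In Python, from plant import get_state, capture, close_job gives the robot as it stands.
- The arm moves only by the tool play_rows, never from a script. Its argument "series" is one flat list of numbers, 4 for each row, row after row: the shift along the tool's x, y, z in m, then the turn about the tool's x in rad. In form: [tx, ty, tz, spin, tx, ty, tz, spin, ...]. A call has exactly 5 rows; each row shifts and turns the commanded pose from where the row before left it, along the tool's axes as they then stand; what a row does not reach is not made up. A row lasts 1/12 s, in which the tool goes at most 41.7 mm and 7.16 degrees, less where a joint would pass 70% of its speed; a pose out of reach is approached as far as the arm can. A call is refused whole if a number of a shift passes 0.0417 or a number of a turn 0.125, either way. A call with a gripper value outside its range is refused whole. "jaw" is the opening in per cent of the stroke, from 0 (shut) to 100 (fully open), set as the call begins (left out, the last holds). The fingers move at their own pace and stop on an object; "squeeze" is the grip in N (left out, the last holds). Time passes only in rows, so rows that do not move let the fingers close, or fill a call up. It gives the time, the measured TCP pose, the force and the opening at its end, in the units of the state.
- get_state(): the state, without advancing time (a new reading comes with each control period).
- capture(name): name is "scene" or "top"; returns a dict with "img" (480x640x3 uint8, blue, green, red), "K" (3x3 intrinsics, pixels), "world_from_camera" (4x4, takes a point from camera to world coordinates). Camera axes: x right, y down, z forward; pixel columns grow to the right and rows downward; lengths in m; the calibration is good to about 2 mm. A picture is of the moment at which its call begins. There is no depth.
- close_job(): hands the job in, once; it reports no verdict.
The state is a dict: "time_s": time; "joints": joint angles; "qd": joint speeds; "joint_torque": joint torques, N m; "tcp_pos": TCP position; "eef_rot": TCP orientation; "contact_force": force on the tool from outside, world axes, zero at the start; "moment": the same for the moment, N m; "gripper_width": finger opening in m.
Only numpy, scipy, OpenCV 4.12 (cv2) and the standard library are available. Lean on these libraries where they do the work, as an engineer would, in place of code of your own. Each camera call takes 0.05 s, during which the arm holds its last target.

TASK

Bolt the watchmaker's strongbox shut for the night: press its spring catch down with one fingertip and keep it down while the other finger pushes the bolt all the way home through the keeper on the lid, then let go so that the catch springs back up and locks the bolt. Leave the other things standing and lying where they are, and finish with the hand clear.

Things in the scene. Friction and masses are not known exactly. Their poses are not given: they have to be found in the camera images.
- strongbox: Low steel box fixed to the bench: 160 mm along its x, 220 mm along its y (-80 to +140), top 60 mm above the bench (lid, beyond y = +66: 62). Origin on the bench, z up. On top, along its y, lie the catch's press bar (centre line x = -27.5 mm) and the bolt (x = +27.5 mm), 55 mm apart. The bolt shoots towards +y. Straps over it at y = -45 and +45 have tops at 79 mm.
- press_bar_top (a point): Centre of the top face of the spring catch's steel press bar: flat, level, 24 mm wide (box x), 95 mm long (box y), top 92 mm above the bench when up. Press it straight down anywhere on its length; it stays level and a fingertip may slide along it while pressing. The point moves with it.
- catch (a joint): How far the press bar is down, in m: 0 up, stop at 0.008. Its spring takes about 2.7 N to start, 6.3 N fully down. A tongue on the bar stands between teeth on the bolt's side and blocks the bolt until the bar is over 0.004 down; let go part-way, it pops into the next gap and blocks again.
- thumb_plate_top (a point): Centre of the top edge of the bolt's upright thumb plate: 30 mm wide (box x), 8 mm thick (box y), standing from the bolt bar's top (75 mm above the bench) to 114 mm. With the bolt fully back it is at box x = +27.5, y = 0 mm. Push its -y face towards the box's +y. The point moves with the bolt.
- bolt (a joint): How far the bolt is shot, in m: 0 fully back, stop at 0.030, fully home. Starts between 0 and 0.003. It slides with about 2 N of friction, stays where it is left, and has about 4 mm of free play while the catch is up. Past 0.027 the catch can spring up and lock it.
- loupe: Black eye loupe, 34 mm across, 28 mm high, loose, standing on the lid. Origin at the centre of its underside. Leave alone.
- oil_bottle: Amber oil bottle, 30 mm across, 60 mm high, loose, on the bench beyond the box's -y end. Origin at the centre of its underside. Leave alone.
- parts_tin: Round aluminium tin, 60 mm across, 24 mm high, loose, on the bench beyond the box's +x side. Origin at the centre of its underside. Leave alone.
- screwdriver: Screwdriver with wooden handle, 130 mm long, loose, lying on the bench beyond the box's +x side. Leave alone.
- keeper (a point): Top centre of the keeper, a steel arch on the lid, 40 mm wide (box x), 82 mm above the bench, at box x = +27.5, y = +78 mm. The bolt's nose goes under it.

How it is judged:
By the outcome, as a careful person would: the job done as asked, in the order asked, and still so for the second after the job is handed in, with the robot touching nothing.
It also fails if it takes over 32 s, if anything falls off the work surface, if the arm or the gripper's body presses on something with over 40 N, if the wrist force passes 120 N, or if a joint passes its speed limit or range.

## Working session

There is one attempt and no reset: what is moved stays moved. The work goes in short steps, Python scripts to look and compute and a tool call to move; the robot and the scene stay as the last step left them, time stands still between calls to the robot, and variables do not carry over. Pictures are saved under pics/ and viewed, and the job is handed in when it is done.

Besides the shell and the picture viewer there is one more tool, called after "Emit:" by a JSON object that holds its "op" and its "data", one argument or row to a line. play_rows: Moves the arm, as the interface text tells. Its arguments: {"type":"object","properties":{"series":{"type":"array","items":{"type":"number"}},"jaw":{"type":"number"},"squeeze":{"type":"number"}},"required":["series"]}

```bash
mkdir -p pics; ls; python3 - <<'E'
from plant import *
import cv2,numpy as np,pickle
np.set_printoptions(precision=4,suppress=True)
s=get_state();print(s)
d={}
for n in("scene","top"):
    c=capture(n);d[n]=c;cv2.imwrite(f"pics/{n}0.png",c["img"]);print(n,c["K"],c["world_from_camera"])
pickle.dump(d,open("c0.pkl","wb"))
E
```

```text
pics
{'time_s': 0.0, 'joints': array([-53.1681,  20.5915,   0.6335,  -0.0212, -70.1376, -16.5084]), 'qd': array([ 0.015 ,  0.0314,  0.0567,  0.0536, -0.0509, -0.029 ]), 'joint_torque': array([  0.0017, -58.2723,  29.3066,   6.9971,   0.0071,  -0.0002]), 'tcp_pos': array([ 0.2343, -0.6325,  0.2256]), 'eef_rot': array([  4.7077,  89.9024, 115.024 ]), 'contact_force': array([-1.1716, -0.0516,  0.266 ]), 'moment': array([ 0.0372,  0.0032, -0.0153]), 'gripper_width': 0.08774599329122806}
scene [[620.6404   0.     332.1449]
 [  0.     620.6404 245.6595]
 [  0.       0.       1.    ]] [[-0.4985  0.5999 -0.6258  1.2255]
 [ 0.8669  0.3493 -0.3557  0.4046]
 [ 0.0052 -0.7198 -0.6942  0.8068]
 [ 0.      0.      0.      1.    ]]
top [[442.1499   0.     321.0623]
 [  0.     442.1499 238.0393]
 [  0.       0.       1.    ]] [[ 0.003  -0.995   0.0998  0.529 ]
 [-0.9997 -0.0055 -0.0253  0.0524]
 [ 0.0257 -0.0997 -0.9947  0.7281]
 [ 0.      0.      0.      1.    ]]
```

View pics/scene0.png

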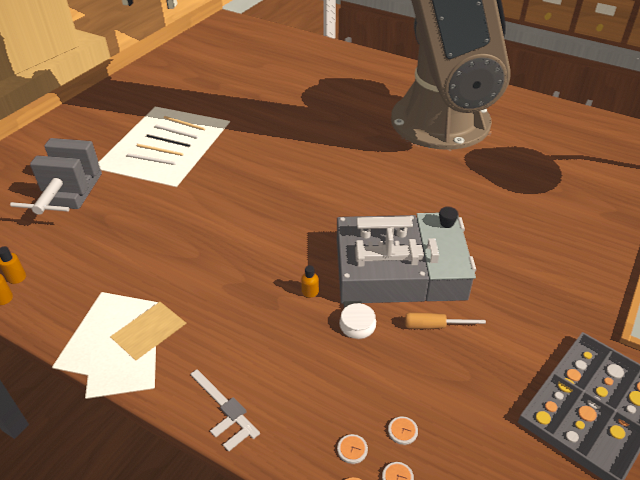

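View pics/top0.png

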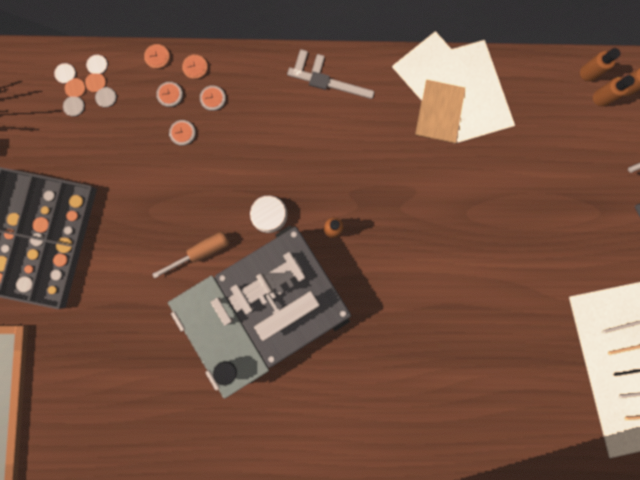

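The box is in the middle of both views: in top its corners are near (169,302), (223,397), (350,317) and (296,230), with the press bar near (287,315). I'll zoom in.

```bash
python3 - <<'E'
import cv2,pickle
d=pickle.load(open("c0.pkl","rb"))
a=d["top"]["img"][220:410,155:365];cv2.imwrite("pics/t1.png",cv2.resize(a,None,fx=3.1,fy=3.1,interpolation=cv2.INTER_CUBIC))
a=d["scene"]["img"][195:315,325:485];cv2.imwrite("pics/s1.png",cv2.resize(a,None,fx=5,fy=5,interpolation=cv2.INTER_CUBIC))
E
```

```text
(no output)
```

View pics/t1.png

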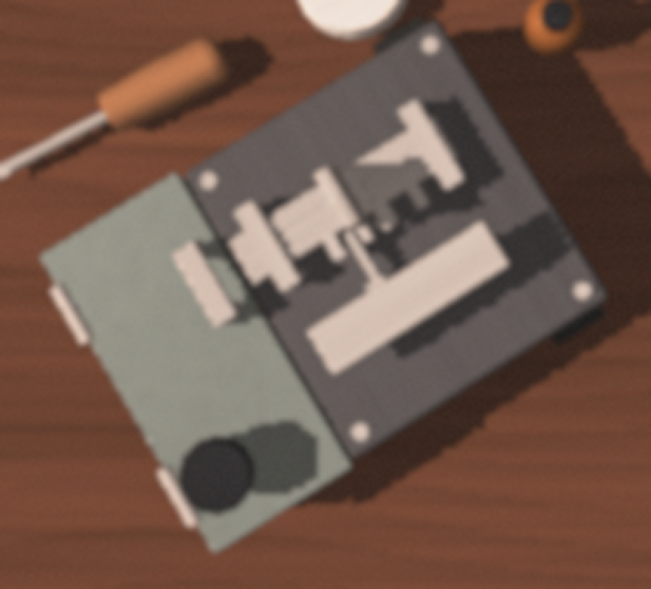

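View pics/s1.png

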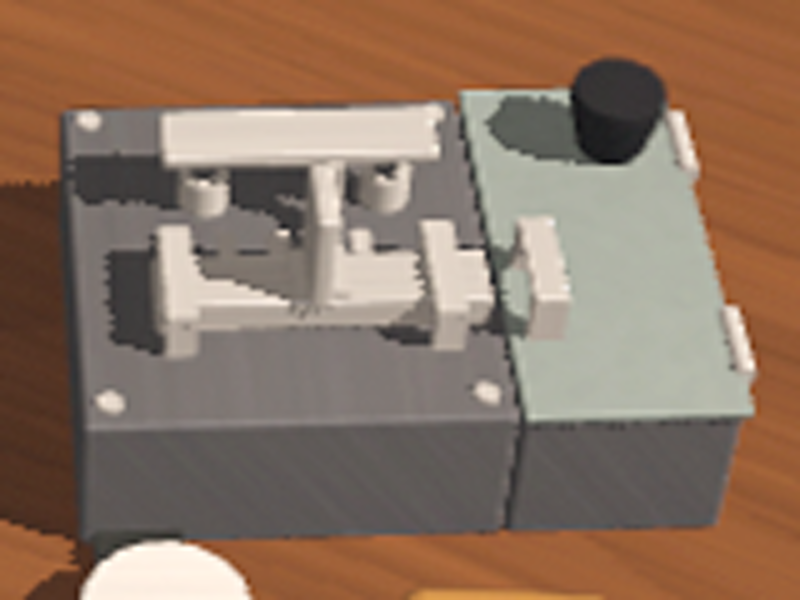

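```bash
cat > h.py <<'E'
import numpy as np,pickle,cv2
np.set_printoptions(precision=4,suppress=True)
def ray(c,uv,z):
    T=c["world_from_camera"];r=T[:3,:3]@np.linalg.inv(c["K"])@[*uv,1];o=T[:3,3]
    return (o+r*(z-o[2])/r[2])[:2]
def fit(P,W):
    P,W=map(np.array,(P,W));a=P-P.mean(0);b=W-W.mean(0)
    th=np.arctan2((a[:,0]*b[:,1]-a[:,1]*b[:,0]).sum(),(a*b).sum())
    R=np.array([[np.cos(th),-np.sin(th)],[np.sin(th),np.cos(th)]]);t=W.mean(0)-R@P.mean(0)
    return R,t,np.degrees(th),W-(P@R.T+t)
E
python3 - <<'E'
from h import *
d=pickle.load(open("c0.pkl","rb"))
top=[((42,258),(80,140),62),((215,552),(-80,140),62),((351,465),(-80,66),62),((180,173),(80,66),62),((440,22),(80,-80),60),((606,298),(-80,-80),60),
((482,221),(-15.5,-47.5),92),((509,262),(-39.5,-47.5),92),((334,375),(-39.5,47.5),92),((306,332),(-15.5,47.5),92)]
sc=[((461,90),(-80,66),62),((752,414),(80,140),62),((526,419),(80,66),62),((62,110),(-80,-80),60),((85,430),(80,-80),60),
((165,113),(-39.5,-47.5),92),((440,105),(-39.5,47.5),92),((438,158),(-15.5,47.5),92),((163,164),(-15.5,-47.5),92)]
allP=[];allW=[]
for n,L,s,o in(("top",top,3.1,(155,220)),("scene",sc,5,(325,195))):
    P=[np.array(p)/1000 for _,p,_ in L];W=[ray(d[n],((u[0]+.5)/s-.5+o[0],(u[1]+.5)/s-.5+o[1]),z/1000) for u,_,z in L]
    R,t,th,res=fit(P,W);print(n,t,th);print((res@R*1000).round(1).tolist());allP+=P;allW+=W
    px=[((336,200) ,.114)] if n=="top" else [((325,170),.114)]
    for u,z in px: print("plate",R.T@(ray(d[n],((u[0]+.5)/s-.5+o[0],(u[1]+.5)/s-.5+o[1]),z)-t)*1000)
R,t,th,res=fit(allP,allW);print("all",t,th);np.savez("box.npz",R=R,t=t,th=th)
E
```

```text
top [0.5047 0.0997] 31.944231521271135
[[-0.0, 0.8], [-1.0, 0.4], [-0.7, -0.1], [0.4, -1.4], [-2.4, -0.2], [1.3, 1.7], [0.3, 0.4], [1.8, -0.4], [0.5, -1.0], [-0.2, -0.2]]
plate [27.2127  2.9208]
scene [0.5062 0.1016] 31.985410688906
[[-3.6, 0.1], [1.2, -0.0], [1.1, -0.7], [0.8, -0.4], [-0.4, 0.5], [-0.6, 1.1], [-1.9, 2.5], [1.6, -1.7], [1.7, -1.4]]
plate [14.9636  2.3051]
all [0.5055 0.1006] 32.01378173104251
```

```bash
cat >> h.py <<'E'
from plant import *
from scipy.spatial.transform import Rotation as Ro
def rel(px,py,z,verbose=1):
    """moves in tool axes to place TCP at box (px,py), height z, jaw along box x"""
    b=np.load("box.npz");s=get_state();R=Ro.from_euler("xyz",s["eef_rot"],degrees=True).as_matrix()
    tgt=np.r_[b["R"]@[px,py]+b["t"],z];d=R.T@(tgt-s["tcp_pos"])
    bx=np.r_[b["R"]@[1,0],0]; a=R.T@bx; sp=np.arctan2(-a[1],a[2])
    sp=(sp+np.pi/2)%np.pi-np.pi/2
    cur=b["R"].T@(s["tcp_pos"][:2]-b["t"])
    print("t",s["time_s"],"tcp",s["tcp_pos"],"box xy",cur,"tgt",tgt,"toolshift",d,"spin",sp,"rot",s["eef_rot"],"F",s["contact_force"],"w",s["gripper_width"]);print("j",s["joints"]);print(R)
E
python3 - <<'E'
from h import *
rel(0,-.024,.16)
E
```

```text
t 0.1 tcp [ 0.2343 -0.6326  0.2257] box xy [-0.6186 -0.4779] tgt [0.5182 0.0803 0.16  ] toolshift [ 0.0665 -0.5138  0.5698] spin 1.3667289794805288 rot [  6.1959  89.9132 116.5174] F [0.3022 0.2861 0.5772] w 0.08752065354346092
j [-53.1653  20.588    0.6382  -0.0165 -70.1356 -16.5074]
[[-0.0007 -0.9378 -0.3473]
 [ 0.0014 -0.3473  0.9378]
 [-1.      0.0002  0.0015]]
```

Emit:
{"op": "play_rows", "data": {
  "series": [0, -0.025, 0.028, 0, 0, -0.025, 0.028, 0, 0, -0.025, 0.028, 0, 0, -0.025, 0.028, 0, 0, -0.025, 0.028, 0],
  "jaw": 43
}}

```text
time_s: 0.52
tcp_pos: [0.3031, -0.4565, 0.226]
eef_rot: [21.8, 90.0, 132.1]
contact_force: [1.5, 0.6, 0.1]
gripper_width: 0.0597
```

Emit:
{"op": "play_rows", "data": {
  "series": [0, -0.025, 0.028, 0, 0, -0.025, 0.028, 0, 0, -0.025, 0.028, 0, 0, -0.025, 0.028, 0, 0, -0.025, 0.028, 0]
}}

```text
time_s: 0.93
tcp_pos: [0.3716, -0.2817, 0.2265]
eef_rot: [-12.8, 90.0, 97.5]
contact_force: [0.8, 0.3, 0.0]
gripper_width: 0.038
```

Emit:
{"op": "play_rows", "data": {
  "series": [0, -0.025, 0.028, 0, 0, -0.025, 0.028, 0, 0, -0.025, 0.028, 0, 0, -0.025, 0.028, 0, 0, -0.025, 0.028, 0]
}}

```text
time_s: 1.35
tcp_pos: [0.4402, -0.1069, 0.2266]
eef_rot: [-78.9, 90.0, 31.4]
contact_force: [0.5, -0.6, 0.2]
gripper_width: 0.0376
```

Emit:
{"op": "play_rows", "data": {
  "series": [0, -0.025, 0.028, 0, 0, -0.025, 0.028, 0, 0, -0.025, 0.028, 0, 0, -0.025, 0.028, 0, 0, 0, 0, 0]
}}

```text
time_s: 1.77
tcp_pos: [0.4971, 0.0356, 0.2262]
eef_rot: [-82.6, 90.0, 27.9]
contact_force: [0.8, -0.2, -0.9]
gripper_width: 0.038
```

Emit:
{"op": "play_rows", "data": {
  "series": [0, 0, 0, -0.12, 0, 0, 0, -0.12, 0, 0, 0, -0.12, 0, 0, 0, -0.12, 0, 0, 0, -0.12]
}}

```text
time_s: 2.18
tcp_pos: [0.4948, 0.0309, 0.2262]
eef_rot: [48.4, 90.0, -166.6]
contact_force: [0.1, 0.2, 0.1]
gripper_width: 0.0378
```

Emit:
{"op": "play_rows", "data": {
  "series": [0, 0, 0, -0.12, 0, 0, 0, -0.12, 0, 0, 0, -0.12, 0, 0, 0, -0.12, 0, 0, 0, -0.12]
}}

```text
time_s: 2.6
tcp_pos: [0.4948, 0.0308, 0.2263]
eef_rot: [11.3, 90.0, -169.3]
contact_force: [0.9, -0.7, -0.3]
gripper_width: 0.0378
```

Emit:
{"op": "play_rows", "data": {
  "series": [0, 0, 0, -0.12, 0, 0, 0, -0.12, 0, 0, 0, -0.12, 0, 0, 0, -0.12, 0, 0, 0, 0]
}}

```text
time_s: 3.02
tcp_pos: [0.4948, 0.0308, 0.2263]
eef_rot: [-16.1, 90.0, -169.2]
contact_force: [0.2, -0.6, -0.2]
gripper_width: 0.0376
```

```bash
python3 - <<'E'
from h import *
rel(0,-.024,.13)
E
```

```text
t 3.0167 tcp [0.4948 0.0308 0.2263] box xy [-0.046  -0.0535] tgt [0.5182 0.0803 0.13  ] toolshift [ 0.0963 -0.0335 -0.0432] spin -0.08923528368609102 rot [ -16.1021   89.9688 -169.2012] F [ 0.2207 -0.6    -0.1855] w 0.037606515372534226
j [ 26.318    3.5055 -21.3537  -0.0092 -65.1708   0.5868]
[[-0.0005  0.4524 -0.8918]
 [-0.0001 -0.8918 -0.4524]
 [-1.     -0.0002  0.0005]]
```

Emit:
{"op": "play_rows", "data": {
  "series": [0, 0, 0, -0.089, 0, -0.0075, -0.0115, 0, 0, -0.0075, -0.0115, 0, 0, -0.0075, -0.0115, 0, 0, -0.007, -0.0115, 0]
}}

```text
time_s: 3.43
tcp_pos: [0.5194, 0.0817, 0.2265]
eef_rot: [-87.2, 90.0, 124.4]
contact_force: [-0.6, 0.7, 0.7]
gripper_width: 0.0374
```

Emit:
{"op": "play_rows", "data": {
  "series": [0.025, 0, 0, 0, 0.025, 0, 0, 0, 0.025, 0, 0, 0, 0.02, 0, 0, 0, 0, 0, 0, 0]
}}

```text
time_s: 3.85
tcp_pos: [0.5166, 0.0803, 0.1274]
eef_rot: [-9.7, 89.6, -158.1]
contact_force: [-0.4, -0.6, 0.0]
gripper_width: 0.0375
```

```bash
python3 - <<'E'
from h import *
rel(0,-.024,.1)
d={}
for n,(x,y) in(("scene",(300,130)),("top",(150,200))):
    c=capture(n);d[n]=c;a=c["img"][y:y+190,x:x+230];cv2.imwrite(f"pics/{n}2.png",cv2.resize(a,None,fx=3.1,fy=3.1,interpolation=cv2.INTER_CUBIC))
pickle.dump(d,open("c2.pkl","wb"))
E
```

```text
t 3.85 tcp [0.5166 0.0803 0.1274] box xy [-0.0014 -0.0231] tgt [0.5182 0.0803 0.1   ] toolshift [ 0.0273  0.0009 -0.0016] spin -0.007333845236820125 rot [  -9.7049   89.5885 -158.111 ] F [-0.3859 -0.6263  0.0061] w 0.03754661245339244
j [ 30.3087  11.6669 -25.8585  -0.0756 -52.8817   1.3309]
[[-0.0067  0.5239 -0.8518]
 [-0.0027 -0.8518 -0.5239]
 [-1.     -0.0012  0.0071]]
```

View pics/scene2.png

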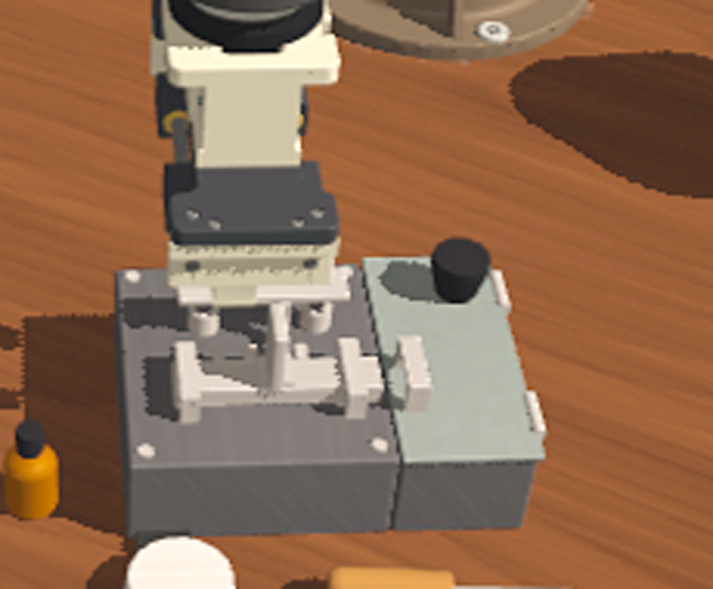

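View pics/top2.png

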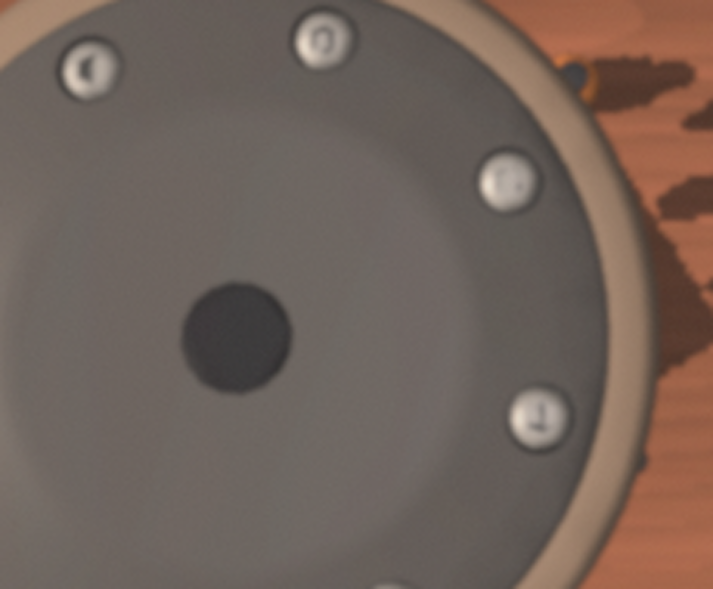

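```bash
python3 - <<'E'
from h import *
d=pickle.load(open("c2.pkl","rb"))["scene"];b=np.load("box.npz");s=get_state()
R=Ro.from_euler("xyz",s["eef_rot"],degrees=True).as_matrix()
def pr(w):
    T=np.linalg.inv(d["world_from_camera"]);p=d["K"]@(T[:3,:3]@w+T[:3,3]);return p[:2]/p[2]
f=lambda u:((u-[300,130])+.5)*3.1-.5
for off in [(0,0,0),(0,0,-.019),(0,0,-.04),(0,.0095,-.03),(0,-.0095,-.03),(-.066,.039,-.03),(-.066,-.039,-.03)]: print(off,f(pr(s["tcp_pos"]+R@off)))
for p in [(.0125,-.004+.002,.114),(.0425,-.002,.114),(.0425,-.002,.075),(.0125,-.002,.075)]: print("plate",f(pr(np.r_[b["R"]@p[:2]+b["t"],p[2]])))
E
```

```text
(0, 0, 0) [228.2009 264.4532]
(0, 0, -0.019) [231.0394 288.2709]
(0, 0, -0.04) [234.2671 315.3539]
(0, 0.0095, -0.03) [214.5607 302.6612]
(0, -0.0095, -0.03) [250.8664 302.0506]
(-0.066, 0.039, -0.03) [161.6133 205.6415]
(-0.066, -0.039, -0.03) [317.778  203.2232]
plate [269.3002 302.2899]
plate [275.013  340.7556]
plate [270.0836 393.3793]
plate [264.6175 354.8246]
```

Emit:
{"op": "play_rows", "data": {
  "series": [0.01, 0, -0.0015, -0.005, 0.01, 0, 0, 0, 0.007, 0, 0, 0, 0.003, 0, 0, 0, 0, 0, 0, 0],
  "jaw": 51
}}

```text
time_s: 4.37
tcp_pos: [0.5195, 0.0807, 0.1008]
eef_rot: [-6.2, 89.9, -154.2]
contact_force: [0.3, -0.4, 0.2]
gripper_width: 0.0445
```

Emit:
{"op": "play_rows", "data": {
  "series": [0, 0, 0, 0, 0, 0, 0, 0, 0, 0, 0, 0, 0, 0, 0, 0, 0, 0, 0, 0]
}}

```text
time_s: 4.78
tcp_pos: [0.5201, 0.081, 0.1019]
eef_rot: [176.5, 90.0, 28.5]
contact_force: [0.7, -0.0, -0.0]
gripper_width: 0.045
```

```bash
python3 - <<'E'
from h import *
rel(0,-.024,.085)
d={}
for n,(x,y) in(("scene",(340,190)),):
    c=capture(n);d[n]=c;a=c["img"][y:y+110,x:x+140];cv2.imwrite(f"pics/{n}3.png",cv2.resize(a,None,fx=5,fy=5,interpolation=cv2.INTER_CUBIC))
E
```

```text
t 4.7833 tcp [0.5201 0.081  0.1019] box xy [ 0.0021 -0.0244] tgt [0.5182 0.0803 0.085 ] toolshift [ 0.0169 -0.0004  0.0021] spin -0.0008074231279326938 rot [176.5156  89.9683  28.4831] F [ 0.7031 -0.013  -0.0337] w 0.04496214341841093
j [ 30.2244  13.4558 -27.5183   0.0013 -48.9941   1.7422]
[[ 0.0005  0.5294 -0.8483]
 [ 0.0003 -0.8483 -0.5294]
 [-1.      0.     -0.0006]]
```

View pics/scene3.png

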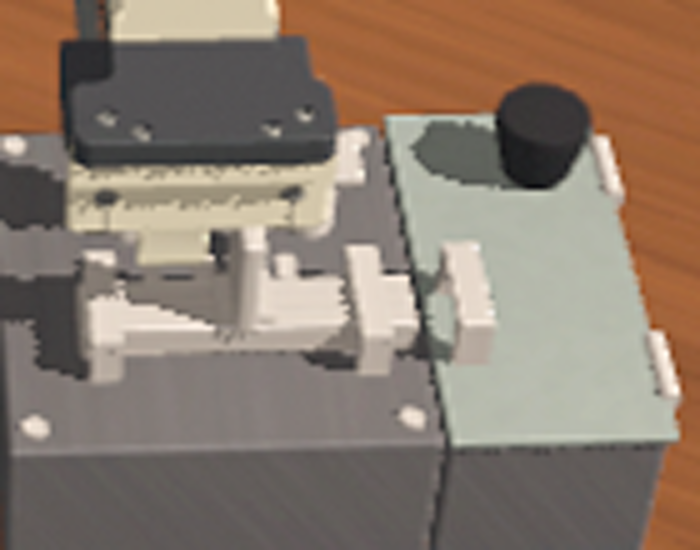

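```bash
python3 - <<'E'
from h import *
d=pickle.load(open("c2.pkl","rb"))["scene"];s=get_state()
R=Ro.from_euler("xyz",s["eef_rot"],degrees=True).as_matrix()
def pr(w):
    T=np.linalg.inv(d["world_from_camera"]);p=d["K"]@(T[:3,:3]@w+T[:3,3]);return p[:2]/p[2]
f=lambda u:((u-[340,190])+.5)*5-.5
for off in [(-.066,.039,-.0965),(-.066,-.039,-.0965),(-.066,-.039,-.06),(0,.0095,-.0325),(0,-.0095,-.0325),(0,-.0095,-.0435)]: print(off,f(pr(s["tcp_pos"]+R@off)))
E
```

```text
(-0.066, 0.039, -0.0965) [ 70.7508 252.0416]
(-0.066, -0.039, -0.0965) [330.0637 246.5769]
(-0.066, -0.039, -0.06) [315.7291 165.5092]
(0, 0.0095, -0.0325) [142.3961 262.2221]
(0, -0.0095, -0.0325) [199.9047 261.0038]
(0, -0.0095, -0.0435) [202.9679 284.1804]
```

Emit:
{"op": "play_rows", "data": {
  "series": [0.002, 0, 0.002, 0, 0.002, 0, 0, 0, 0.002, 0, 0, 0, 0.002, 0, 0, 0, 0, 0, 0, 0]
}}

```text
time_s: 5.25
tcp_pos: [0.518, 0.0798, 0.093]
eef_rot: [-7.9, 90.0, -155.9]
contact_force: [0.1, 0.6, -0.6]
gripper_width: 0.0447
```

Emit:
{"op": "play_rows", "data": {
  "series": [0.001, 0, 0, 0, 0.001, 0, 0, 0, 0.001, 0, 0, 0, 0.001, 0, 0, 0, 0, 0, 0, 0]
}}

```text
time_s: 5.67
tcp_pos: [0.5184, 0.0799, 0.0896]
eef_rot: [145.4, 90.0, -2.6]
contact_force: [-1.4, 0.1, 2.4]
gripper_width: 0.0446
```

Emit:
{"op": "play_rows", "data": {
  "series": [0.001, 0, 0, 0, 0.001, 0, 0, 0, 0.001, 0, 0, 0, 0, 0, 0, 0, 0, 0, 0, 0]
}}

```text
time_s: 6.08
tcp_pos: [0.5184, 0.0799, 0.0866]
eef_rot: [141.6, 90.0, -6.4]
contact_force: [-0.6, -0.6, 3.9]
gripper_width: 0.0449
```

```bash
python3 - <<'E'
from h import *
rel(0,-.024,.083)
E
```

```text
t 6.0833 tcp [0.5184 0.0799 0.0866] box xy [-0.     -0.0244] tgt [0.5182 0.0803 0.083 ] toolshift [ 0.0036 -0.0004 -0.    ] spin -0.0007244892615556608 rot [141.5897  89.9926  -6.4381] F [-0.5785 -0.5926  3.8903] w 0.044899610375103795
j [ 30.2168  14.4067 -28.7054   0.006  -46.882    1.7514]
[[ 0.0001  0.5295 -0.8483]
 [-0.     -0.8483 -0.5295]
 [-1.      0.0001 -0.0001]]
```

Emit:
{"op": "play_rows", "data": {
  "series": [0.001, 0, 0, 0, 0.001, 0, 0, 0, 0.0005, 0, 0, 0, 0, 0, 0, 0, 0, 0, 0, 0]
}}

```text
time_s: 6.5
tcp_pos: [0.5184, 0.0799, 0.0842]
eef_rot: [126.8, 90.0, -21.3]
contact_force: [-1.2, -0.4, 7.1]
gripper_width: 0.045
```

Emit:
{"op": "play_rows", "data": {
  "series": [0.0005, 0, 0, 0, 0, 0, 0, 0, 0.0005, 0, 0, 0, 0, 0, 0, 0, 0, 0, 0, 0]
}}

```text
time_s: 6.92
tcp_pos: [0.5185, 0.0799, 0.0841]
eef_rot: [130.0, 90.0, -18.0]
contact_force: [-4.7, 1.0, 15.2]
gripper_width: 0.0445
```

Emit:
{"op": "play_rows", "data": {
  "series": [-0.0003, -0.002, 0, 0, 0, -0.002, 0, 0, 0, -0.002, 0, 0, 0, -0.002, 0, 0, 0, -0.002, 0, 0]
}}

```text
time_s: 7.33
tcp_pos: [0.5145, 0.0882, 0.0843]
eef_rot: [138.1, 89.8, -9.9]
contact_force: [3.2, -4.9, 7.9]
gripper_width: 0.0446
```

Emit:
{"op": "play_rows", "data": {
  "series": [0, -0.002, 0, 0, 0, -0.002, 0, 0, 0, -0.002, 0, 0, 0, -0.002, 0, 0, 0, -0.002, 0, 0]
}}

```text
time_s: 7.75
tcp_pos: [0.5094, 0.0965, 0.0843]
eef_rot: [136.1, 89.8, -11.8]
contact_force: [4.8, -7.0, 7.4]
gripper_width: 0.0449
```

```bash
python3 - <<'E'
from h import *
rel(0,.0165,.0835)
E
```

```text
t 7.75 tcp [0.5094 0.0965 0.0843] box xy [ 0.0011 -0.0056] tgt [0.4967 0.1146 0.0835] toolshift [ 0.0007 -0.0221  0.0011] spin 0.00015778868001037338 rot [136.1324  89.833  -11.8447] F [ 4.7923 -7.0362  7.4346] w 0.044942710589094846
j [ 32.5327  13.9807 -29.779    0.162  -46.1211  -0.622 ]
[[ 0.0029  0.5303 -0.8478]
 [-0.0006 -0.8478 -0.5303]
 [-1.      0.002  -0.0021]]
```

Emit:
{"op": "play_rows", "data": {
  "series": [0.0003, -0.002, 0, 0, 0, -0.002, 0, 0, 0, -0.002, 0, 0, 0, -0.002, 0, 0, 0, -0.002, 0, 0]
}}

```text
time_s: 8.17
tcp_pos: [0.5042, 0.1047, 0.0843]
eef_rot: [131.2, 89.8, -16.7]
contact_force: [4.2, -6.9, 8.2]
gripper_width: 0.0448
```

Emit:
{"op": "play_rows", "data": {
  "series": [0, -0.0015, 0, 0, 0, -0.0015, 0, 0, 0, -0.0015, 0, 0, 0, -0.0015, 0, 0, 0, 0, 0, 0]
}}

```text
time_s: 8.58
tcp_pos: [0.5009, 0.11, 0.0842]
eef_rot: [134.1, 89.8, -13.9]
contact_force: [4.0, -7.3, 10.2]
gripper_width: 0.0446
```

```bash
python3 - <<'E'
from h import *
rel(0,.0165,.0835)
c=capture("scene");x,y=340,190;a=c["img"][y:y+110,x:x+140];cv2.imwrite("pics/scene4.png",cv2.resize(a,None,fx=5,fy=5,interpolation=cv2.INTER_CUBIC))
E
```

```text
t 8.5833 tcp [0.5009 0.11   0.0842] box xy [0.0011 0.0104] tgt [0.4967 0.1146 0.0835] toolshift [ 0.0007 -0.0061  0.0011] spin 0.0005060221110939622 rot [134.0989  89.8225 -13.8582] F [ 4.0251 -7.2893 10.1549] w 0.04460204897954303
j [ 34.4522  13.5063 -30.4742   0.1845 -45.9015  -2.5376]
[[ 0.003   0.5306 -0.8476]
 [-0.0007 -0.8477 -0.5306]
 [-1.      0.0022 -0.0022]]
```

View pics/scene4.png

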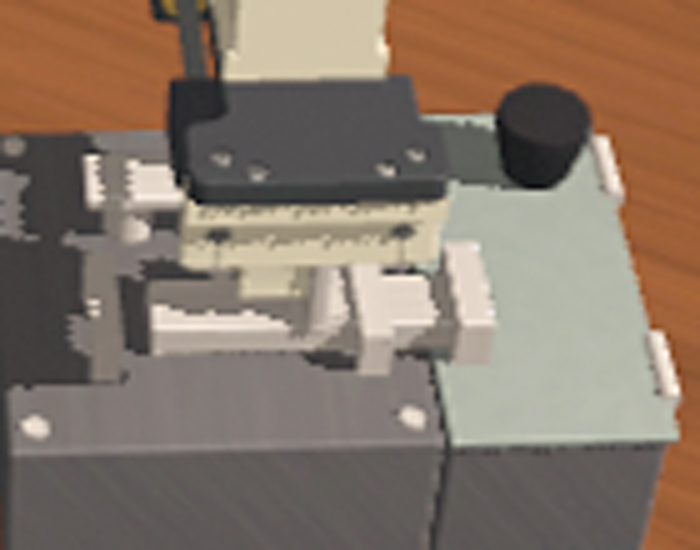

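Emit:
{"op": "play_rows", "data": {
  "series": [0, -0.001, 0, 0, 0, -0.001, 0, 0, 0, -0.001, 0, 0, 0, -0.001, 0, 0, 0, 0, 0, 0]
}}

```text
time_s: 9.05
tcp_pos: [0.4988, 0.1133, 0.0842]
eef_rot: [132.3, 89.8, -15.7]
contact_force: [3.9, -6.2, 9.4]
gripper_width: 0.0443
```

Emit:
{"op": "play_rows", "data": {
  "series": [0, -0.001, 0, 0, 0, -0.001, 0, 0, 0, -0.0005, 0, 0, 0, 0, 0, 0, 0, 0, 0, 0]
}}

```text
time_s: 9.47
tcp_pos: [0.4984, 0.114, 0.0843]
eef_rot: [114.9, 89.7, -33.1]
contact_force: [12.3, -18.0, 6.7]
gripper_width: 0.0447
```

```bash
python3 - <<'E'
from h import *
rel(0,.0165,.0835)
E
```

```text
t 9.4667 tcp [0.4984 0.114  0.0843] box xy [0.0011 0.0151] tgt [0.4967 0.1146 0.0835] toolshift [ 0.0008 -0.0014  0.0011] spin -0.0006549912198634544 rot [114.903   89.7407 -33.1205] F [ 12.3422 -17.9562   6.7374] w 0.044695405528131484
j [ 35.1047  13.3547 -30.7482   0.3359 -45.8014  -3.3622]
[[ 0.0038  0.5296 -0.8483]
 [-0.0025 -0.8483 -0.5296]
 [-1.      0.0041 -0.0019]]
```

Emit:
{"op": "play_rows", "data": {
  "series": [0.0003, -0.0005, 0, 0, 0, 0, 0, 0, 0, 0, 0, 0, 0, 0, 0, 0, 0, 0, 0, 0]
}}

```text
time_s: 9.88
tcp_pos: [0.4984, 0.114, 0.0842]
eef_rot: [113.0, 89.7, -35.0]
contact_force: [12.5, -20.0, 8.5]
gripper_width: 0.0447
```

Emit:
{"op": "play_rows", "data": {
  "series": [0, 0.001, 0, 0, 0, 0.0008, 0, 0, 0, 0, 0, 0, 0, 0, 0, 0, 0, 0, 0, 0]
}}

```text
time_s: 10.3
tcp_pos: [0.4985, 0.1138, 0.0842]
eef_rot: [129.5, 89.8, -18.5]
contact_force: [4.9, -10.9, 10.7]
gripper_width: 0.0445
```

```bash
python3 - <<'E'
from h import *
rel(0,.0165,.0835)
E
```

```text
t 10.3 tcp [0.4985 0.1138 0.0842] box xy [0.0011 0.0149] tgt [0.4967 0.1146 0.0835] toolshift [ 0.0007 -0.0016  0.0011] spin -0.0004941709711721032 rot [129.5407  89.8027 -18.4736] F [  4.8969 -10.9421  10.6518] w 0.044461926090844796
j [ 35.0214  13.3694 -30.688    0.2211 -45.8254  -3.1897]
[[ 0.0033  0.5297 -0.8482]
 [-0.0011 -0.8482 -0.5297]
 [-1.      0.0027 -0.0022]]
```

Emit:
{"op": "play_rows", "data": {
  "series": [0, 0.001, 0, 0, 0, 0.001, 0, 0, 0, 0.001, 0, 0, 0, 0.001, 0, 0, 0, 0, 0, 0]
}}

```text
time_s: 10.72
tcp_pos: [0.4989, 0.1133, 0.0841]
eef_rot: [-146.4, 89.8, 65.6]
contact_force: [-9.8, 9.7, 17.8]
gripper_width: 0.0445
```

Emit:
{"op": "play_rows", "data": {
  "series": [-0.002, 0, 0, 0, -0.002, 0, 0, 0, -0.003, 0, 0, 0, -0.004, 0, 0, 0, -0.004, 0, 0, 0]
}}

```text
time_s: 11.13
tcp_pos: [0.4982, 0.1111, 0.0976]
eef_rot: [1.8, 89.9, -146.2]
contact_force: [-0.6, -0.1, -0.2]
gripper_width: 0.0445
```

Emit:
{"op": "play_rows", "data": {
  "series": [-0.01, 0, 0, 0, -0.02, 0, 0, 0, -0.03, 0, 0, 0, -0.03, 0, 0, 0, -0.03, 0, 0, 0]
}}

```text
time_s: 11.55
tcp_pos: [0.498, 0.1108, 0.2195]
eef_rot: [9.1, 89.9, -138.9]
contact_force: [1.2, 0.4, 0.1]
gripper_width: 0.0451
```

Emit:
{"op": "play_rows", "data": {
  "series": [0, 0.03, 0, 0, 0, 0.04, 0, 0, 0, 0.04, 0, 0, 0, 0.04, 0, 0, 0, 0.04, 0, 0]
}}

```text
time_s: 11.97
tcp_pos: [0.5996, -0.0516, 0.2185]
eef_rot: [93.8, 90.0, -54.2]
contact_force: [0.4, 1.2, 0.9]
gripper_width: 0.0443
```

Emit:
{"op": "play_rows", "data": {
  "series": [0, 0.03, 0, 0, 0, 0.02, 0, 0, 0, 0, 0, 0, 0, 0, 0, 0, 0, 0, 0, 0]
}}

```text
time_s: 12.38
tcp_pos: [0.6251, -0.0923, 0.2177]
eef_rot: [-32.4, 90.0, 179.6]
contact_force: [-0.6, -0.5, -0.8]
gripper_width: 0.0447
```

```bash
python3 - <<'E'
from h import *
rel(0,.0165,.0835)
d={}
for n in("scene","top"):
    c=capture(n);d[n]=c;cv2.imwrite(f"pics/{n}5.png",c["img"])
pickle.dump(d,open("c5.pkl","wb"))
a=d["top"]["img"][220:410,155:365];cv2.imwrite("pics/t5.png",cv2.resize(a,None,fx=3.1,fy=3.1,interpolation=cv2.INTER_CUBIC))
a=d["scene"]["img"][195:315,325:485];cv2.imwrite("pics/s5.png",cv2.resize(a,None,fx=5,fy=5,interpolation=cv2.INTER_CUBIC))
E
```

```text
t 12.3833 tcp [ 0.6251 -0.0923  0.2177] box xy [-0.0008 -0.227 ] tgt [0.4967 0.1146 0.0835] toolshift [ 0.1343 -0.2434 -0.0005] spin -0.0014547705783556353 rot [-32.3721  89.9517 179.5583] F [-0.6255 -0.5255 -0.7855] w 0.04467695149011719
j [  9.2668  16.8789  -5.7925  -0.0088 -67.3761  22.667 ]
[[-0.0008  0.5289 -0.8487]
 [ 0.     -0.8487 -0.5289]
 [-1.     -0.0005  0.0007]]
```

View pics/s5.png

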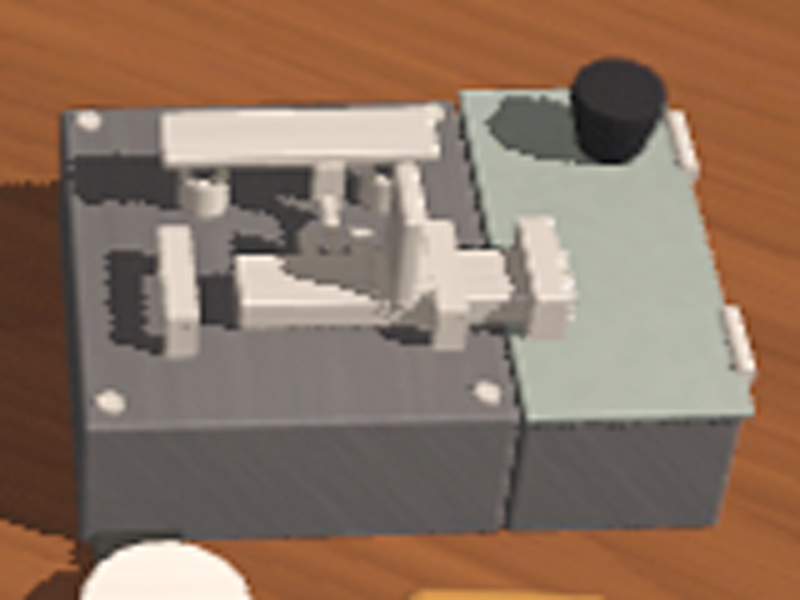

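View pics/t5.png

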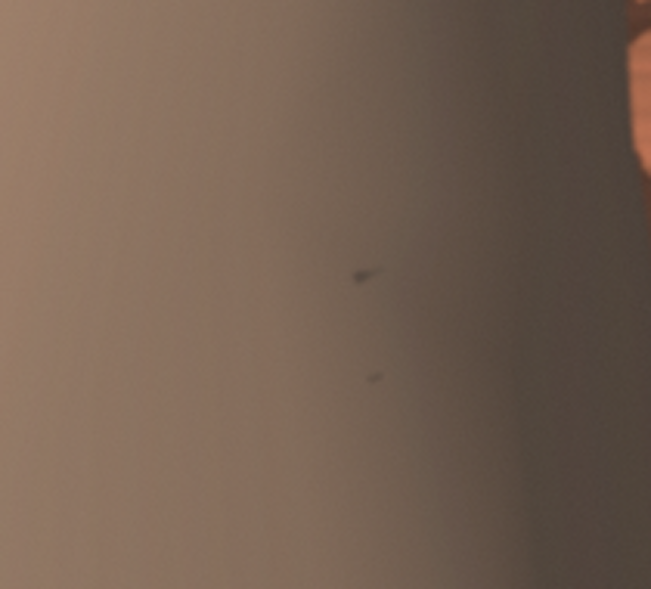

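View pics/scene5.png

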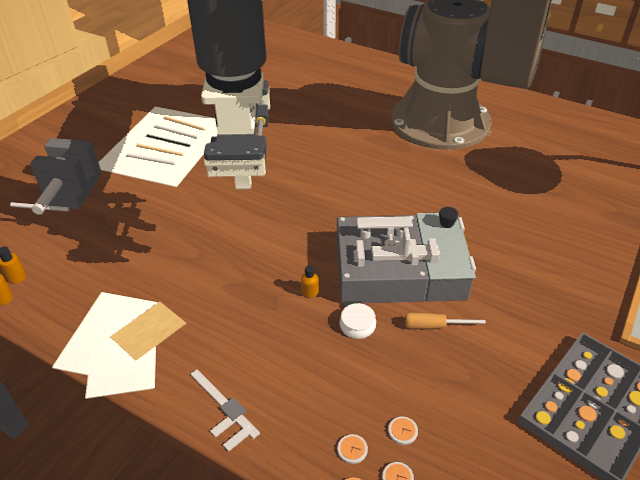

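The catch bar is back at its starting rows (113–163 in the crop). The plate's edge went from about column 308 to 392, roughly 29 mm, and the nose is in the keeper. I'll do one numeric check on the bar and the loose things.

```bash
python3 - <<'E'
from h import *
a=pickle.load(open("c0.pkl","rb"))["scene"]["img"];b=pickle.load(open("c5.pkl","rb"))["scene"]["img"]
D=cv2.absdiff(a,b).max(2)
for n,(x0,x1,y0,y1) in dict(bar=(355,415,214,229),loupe=(436,462,204,230),bottle=(298,322,262,300),tin=(336,380,300,340),driver=(402,490,310,332)).items():
    print(n,D[y0:y1,x0:x1].max(),(D[y0:y1,x0:x1]>25).sum())
def pr(w):
    d=pickle.load(open("c5.pkl","rb"))["scene"];T=np.linalg.inv(d["world_from_camera"]);p=d["K"]@(T[:3,:3]@w+T[:3,3]);return p[:2]/p[2]
x=np.load("box.npz")
for y in(-.004,.023,.026):print(y,((pr(np.r_[x["R"]@[.0275,y]+x["t"],.095])-[325,195])+.5)*5-.5)
E
```

```text
bar 56 8
loupe 5 0
bottle 10 0
tin 6 0
driver 5 0
-0.004 [304.4057 235.568 ]
0.023 [385.1939 233.8122]
0.026 [394.1625 233.6173]
```

```bash
python3 -c "
from plant import *
print(close_job())"
```

```text
the job is handed in; nothing more can be done
None
```

The strongbox is bolted and I have handed the job in, at about 12.5 s of the 32 s allowed. One finger held the spring catch down on its stop while the other pushed the bolt to its own stop. I then backed off, lifted the hand so the catch could spring up, and moved it clear.

**Catch:** it met its stop with the fingertips at 84 mm, as expected, and stayed there until the hand lifted. In the last scene picture the press bar is back at its starting height. Only 8 pixels in that area changed, probably where the thumb plate now stands near it.

**Bolt:** it stalled against its stop at about 20 N, and a second push did not move it. In the last scene picture the plate has moved about 29 mm and the nose is in the keeper. Measured by eye in the picture, the bolt is at about 29.5 mm, past the 27 mm needed to lock. I did not test the lock by pushing the bolt back.

**Other things:** the loupe, oil bottle, parts tin and screwdriver show no change between the first and last scene pictures.

**Disagreements:**
- The finger position at the stop came out 1.4 mm short of what I calculated, which is within the camera calibration error.
- The last top picture was blocked by the arm, so these final checks rest on the scene camera and the force readings.

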